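# Comb the stirring sticks into a row against the tray rail

### The job

Pick up the little wooden rake and use it to comb the four scattered stirring sticks on the tray into one snug row of parallel sticks, pressed together against the tray's aluminium rail: lean on the closed row with a light steady push for about a second, but without shoving the rail along, bearing down hard on the tray or touching the sticks with the gripper. Then stand the rake upright in the middle of its cork mat and let go, leaving the cup, jug, canister and pan lid alone.

Things in the scene. Friction and masses are not known exactly. Their poses are not given: they have to be found in the camera images.
- tray: Fixed dark wooden tray, 220 mm (its x) by 330 mm (its y); origin at the centre of its underside on the worktop, floor top 8 mm up. Lips 10 mm wide, 20 mm high over the worktop, run along y at both x ends (200 mm clear between); the -y edge is open. An aluminium rail along x crosses it near the +y end.
- rail_track (a point): Fixed mark on the tray, mid-travel of the rail's face, 133 mm in +y of the tray's origin, 12.5 mm up. The rail (196 mm long, 12 thick, top 22.5 mm up, clamp screws to 35 mm) has its flat -y face ANYWHERE within 15 mm of it along y, not measured: feel for it. Held by friction, it slips along +y over about 12 N; over 2 mm is too far. Lean on it with 3 to 10 N.
- stick1_mid (a point): Centre of wooden stirring stick 1 (green-tipped, square section 9 x 9 mm, 150 mm long along its x axis, 12 to 18 g), lying loose on the tray floor, centre 4.5 mm over the floor; at the start none overlap, all lie between 105 mm in -y and the rail, within about 18 degrees of the tray's x axis. Four pressed together against the rail take 36 mm.
- stick2_mid (a point): Centre of wooden stirring stick 2 (green-tipped, square section 9 x 9 mm, 150 mm long along its x axis, 12 to 18 g), lying loose on the tray floor, centre 4.5 mm over the floor; at the start none overlap, all lie between 105 mm in -y and the rail, within about 18 degrees of the tray's x axis. Four pressed together against the rail take 36 mm.
- stick3_mid (a point): Centre of wooden stirring stick 3 (green-tipped, square section 9 x 9 mm, 150 mm long along its x axis, 12 to 18 g), lying loose on the tray floor, centre 4.5 mm over the floor; at the start none overlap, all lie between 105 mm in -y and the rail, within about 18 degrees of the tray's x axis. Four pressed together against the rail take 36 mm.
- stick4_mid (a point): Centre of wooden stirring stick 4 (green-tipped, square section 9 x 9 mm, 150 mm long along its x axis, 12 to 18 g), lying loose on the tray floor, centre 4.5 mm over the floor; at the start none overlap, all lie between 105 mm in -y and the rail, within about 18 degrees of the tray's x axis. Four pressed together against the rail take 36 mm.
- rake_grip (a point): Grip point on the upright handle (40 x 20 mm, x by y, 40 to 102 mm above the tine tips) of the loose wooden rake, 130 to 210 g; 72 mm above the tips; grip across the 20 mm. Head bar 120 x 30 mm, 28 to 40 mm above the tips; under it two rows (y = -10, +10) of five 5 mm tines, x = -50 to 50. z points up. Same after a half turn; stands by itself, at first on its mat.
- mat: Fixed cork mat, 170 mm (x) by 90 mm (y), 4 mm thick; origin at the centre of its underside, on the worktop. The rake starts in its middle, long side roughly along the mat's x, and must be returned there.
- cup: Bystander: white patterned ceramic cup, 76 mm across, 75 mm high, origin under its centre.
- creamer: Bystander: stainless creamer jug, 80 mm across plus a handle to 66 mm in +y, 90 mm high, origin under its centre.
- canister: Bystander: closed green canister, 94 mm across, 111 mm high, origin under its centre.
- panlid: Bystander: aluminium saucepan lid lying knob up, 140 mm across, 42 mm high, origin under its centre.
Things that resemble listed ones, but are neither listed nor needed, are in the scene too. Of the things shaped like the part that bears rake_grip, the wooden one is meant.

How it is judged:
On the way, in this order (a step that is already met when the one before it is completed fails the run):
1. the rake is lifted off its mat (height (world z) of rake_grip above 0.1 m and angle between rake's own z axis and vertical below 0.35 rad), for 0.2 s.
2. the sticks lie parallel in a closed row against the rail, and the rake presses them on it with at least 2 N, steadily (y of stick1_mid in the frame of rail_face between -0.0365 and 0 m and angle between the x axis of each of stick1, stick2, stick3, stick4 and the x axis of tray, either way round below 0.06 rad and z of each of stick1_mid, stick2_mid, stick3_mid, stick4_mid in the frame of tray below 0.0155 m and y of stick2_mid in the frame of rail_face between -0.0365 and 0 m and y of stick3_mid in the frame of rail_face between -0.0365 and 0 m and y of stick4_mid in the frame of rail_face between -0.0365 and 0 m and (contact force between rail and stick1 above 2 N or contact force between rail and stick2 above 2 N or contact force between rail and stick3 above 2 N or contact force between rail and stick4 above 2 N) and (contact force between rake and stick1 above 2 N or contact force between rake and stick2 above 2 N or contact force between rake and stick3 above 2 N or contact force between rake and stick4 above 2 N)), for 0.4 s.
At the end, for the whole second after the job is handed in: All four sticks lie flat, within 0.06 rad of the tray's x axis, centre lines within 36.5 mm of the rail's face (31.5 if gap-free), at rest; the rake stands upright (0.08 rad) on the cork mat within 30 mm of its centre, at rest and released (y of stick1_mid in the frame of rail_face between -0.0365 and 0 m and angle between the x axis of each of stick1, stick2, stick3, stick4 and the x axis of tray, either way round below 0.06 rad and z of each of stick1_mid, stick2_mid, stick3_mid, stick4_mid in the frame of tray below 0.0155 m and y of stick2_mid in the frame of rail_face between -0.0365 and 0 m and y of stick3_mid in the frame of rail_face between -0.0365 and 0 m and y of stick4_mid in the frame of rail_face between -0.0365 and 0 m and linear speed of each of stick1, stick2, stick3, stick4, rake below 0.01 m/s and horizontal distance between rake_grip and mat below 0.03 m and angle between rake's own z axis and vertical below 0.08 rad and height (world z) of rake_grip below 0.08 m); the robot touches nothing.
It fails at once if the rail is shoved along by more than 3 mm in the tray (distance of rail_face from where it was at the start of the episode above 0.003 m).
It fails at once if the row is pressed on the rail with more than 22 N (contact force between rail and stick1 above 22 N or contact force between rail and stick2 above 22 N or contact force between rail and stick3 above 22 N or contact force between rail and stick4 above 22 N).
It fails at once if the rake bears on the tray or rail with more than 35 N (contact force between rake and tray above 35 N).
It fails at once if the gripper or arm touches a stick (contact force between any of the fingers, the arm and stick1 above 0.3 N or contact force between any of the fingers, the arm and stick2 above 0.3 N or contact force between any of the fingers, the arm and stick3 above 0.3 N or contact force between any of the fingers, the arm and stick4 above 0.3 N).
It fails at once if a bystander is moved by more than 15 mm (distance of any of cup, creamer, canister, panlid from where it was at the start of the episode above 0.015 m).
It also fails if it takes over 67 s, if anything falls off the work surface, if the arm or the gripper's body presses on something with over 40 N, if the wrist force passes 120 N, or if a joint passes its speed limit or range.

### The arm

A 6-joint arm with a two-finger parallel gripper is mounted at the origin on the work surface. World frame = base frame: x ahead of the robot, y to its left, z up, the work surface at z = 0. Lengths are in m, angles in rad, forces in N, time in s.
With the tool pointing down it reaches from about 0.35 to 0.775 m from the base axis. Payload 5.5 kg.
Tool frame: the origin (TCP) lies where the fingers leave the gripper's body, on its centre line; the fingertips stand 73 mm ahead of it and the grasp point (between the pads) lies 54 mm ahead of it; z points along the fingers, y is the direction in which the jaws open and shut (so a half turn about z gives the same grasp; the last joint's range is limited). The gripper opens to 85 mm and grips with 20 to 120 N. Pads are 22 mm wide; open, the fingers measure 114 mm over their backs; the gripper's body (76 mm by 85 mm) begins 54 mm behind the grasp point. The pads swing forward as they close: fully open they stand 13 mm farther back than shut.
Start: joints at [-1.436, 0.313, 0.046, 1.304, 0, 1.431], TCP at [0.156, -0.553, 0.304] pointing down, gripper open.
Joint ranges: [-2.76, 2.76], [-0.86, 1.69], [-1.03, 1.26], [-2.2, 2.34], [-1.47, 1.5], [-3.14, 3.14]. Speed limits (rad/s): [2.57, 2.57, 3.14, 3.14, 3.14, 3.14].

### API

Orientations are given as a unit quaternion [w, x, y, z].
In Python, from workcell import env, read_camera, job, cut_out gives the robot as it stands.
- The arm moves only by the tool servo_tool, never from a script. Its argument "deltas" is a list of rows, each an object of numbers: "dx", "dy", "dz": the shift along the world's x, y, z in mm; "rx", "ry", "rz": the turn, a rotation vector about the world's x, y, z in rad; "fingers": the closure, from -1 (fully open) to 1 (shut). A call has 1 to 8 rows; each row shifts and turns the commanded pose from where the row before left it; what a row does not reach is not made up. A row lasts 1/10 s, in which the tool goes at most 50 mm and 8.59 degrees, less where a joint would pass 70% of its speed; a pose out of reach is approached as far as the arm can. A call is refused whole if a number of a shift passes 50 or a number of a turn 0.15, either way. A call with a gripper value outside its range is refused whole. The fingers move at their own pace and stop on an object; "newtons" is the grip in N (left out, the last holds). Time passes only in rows, so rows that do not move let the fingers close. It gives the time, the measured TCP pose, the force and the opening at its end, in the units of the state.
- env.get_state(): the state, without advancing time (a new reading comes with each control period).
- read_camera(name): name is "scene" or "top" or "wrist"; returns a dict with "img" (400x640x3 uint8, red, green, blue), "intrinsics" (3x3 intrinsics, pixels), "extrinsics" (4x4, takes a point from camera to world coordinates); the wrist camera has in their place "hand_eye" (4x4, takes a point from camera to tool coordinates, whose origin is the TCP and whose axes are the flange's). Camera axes: x right, y down, z forward; pixel columns grow to the right and rows downward; lengths in m; the calibration is good to about 2 mm. A picture is of the moment at which its call begins: read the wrist's pose just before it. There is no depth.
- job.hand_in(): hands the job in, once; it reports no verdict.
Trained networks look in the newest picture that a camera, given by its name, has taken for a name from the list of things; names that differ only in an ending like _2 or _b are one class to them, and where a whole thing is asked for, a point or a joint stands for the part that bears it (a point fixed in the world has none). Each returns a list of dicts, best first, with "confidence" (0 to 1); they miss things now and then, are a little off and sometimes report something else, mostly with a low value. They report only what shows in the picture. A call takes as long as a camera call. They do not tell look-alikes from the thing itself.
- cut_out(target, camera): "region" (400x640 bool, what is visible of it) and "extent" ([left, top, right, bottom] in pixels, round what is visible of it).
The state is a dict: "clock": time; "joint_pos": joint angles; "qvel": joint speeds; "tau": joint torques, N m; "tcp_pos": TCP position; "orientation": TCP orientation; "wrist_force": force on the tool from outside, world axes, zero at the start; "ft_torque": the same for the moment, N m; "finger_gap": finger opening in m.
Only numpy, scipy, OpenCV 4.12 (cv2) and the standard library are available. Lean on these libraries where they do the work, as an engineer would, in place of code of your own. Each camera call takes 0.05 s, during which the arm holds its last target. There are 200 camera calls.

## Working session

There is one attempt and no reset: what is moved stays moved. The work goes in short steps, Python scripts to look and compute and a tool call to move; the robot and the scene stay as the last step left them, time stands still between calls to the robot, and variables do not carry over. Pictures are saved under pics/ and viewed, about 8 in all and at most 12, crops included, and the job is handed in when it is done.

Besides the shell and the picture viewer there is one more tool, called after "Call:" as name(argument=value, ...), one argument or row to a line, values as JSON. servo_tool: Moves the arm, as the interface text tells. Its arguments: {"type":"object","properties":{"deltas":{"type":"array"},"newtons":{"type":"number"}},"required":["deltas"]}

```bash
mkdir -p pics; ls
cat > h.py <<'E'
import numpy as np, cv2
from workcell import env, read_camera, job, cut_out
from scipy.spatial.transform import Rotation as R
def save(n,im): cv2.imwrite('pics/'+n,cv2.cvtColor(im,cv2.COLOR_RGB2BGR))
def cam(name):
    s=env.get_state(); c=read_camera(name)
    if 'extrinsics' in c: T=np.array(c['extrinsics'])
    else:
        B=np.eye(4);B[:3,3]=s['tcp_pos'];q=s['orientation'];B[:3,:3]=R.from_quat([q[1],q[2],q[3],q[0]]).as_matrix()
        T=B@np.array(c['hand_eye'])
    return c['img'],np.array(c['intrinsics']),T
def toz(uv,z,K,T):
    uv=np.atleast_2d(uv).astype(float)
    d=np.c_[uv,np.ones(len(uv))]@np.linalg.inv(K).T@T[:3,:3].T
    o=T[:3,3]; return o+d*((z-o[2])/d[:,2])[:,None]
def proj(P,K,T):
    p=(np.atleast_2d(P)-T[:3,3])@T[:3,:3]; p=p@K.T; return p[:,:2]/p[:,2:]
E
python3 - <<'E'
from h import *
print(env.get_state())
for n in ['top','scene']:
    im,K,T=cam(n); save(n+'0.png',im)
    print(n,T[:3,3].round(3))
    for t,z in [('tray',.008),('stick1_mid',.017),('rake_grip',.1),('mat',.004),('cup',.075),('creamer',.09),('canister',.11),('panlid',.03)]:
        for d in cut_out(t,n)[:6]:
            m=np.argwhere(d['region'])
            if len(m)==0: continue
            c,(w,h),a=cv2.minAreaRect(m[:,::-1].astype(np.float32))
            print(t,round(d['confidence'],2),np.array(d['extent']).round(),toz(c,z,K,T)[0].round(3),round(w),round(h),round(a))
E
```

```text
pics
{'clock': 0.0, 'joint_pos': array([-1.43562223e+00,  3.13967924e-01,  4.49930421e-02,  1.30359511e+00,
        1.47439150e-05,  1.43119489e+00]), 'qvel': array([ 1.03086275e-03,  1.01724496e-03, -1.69413586e-04, -2.27034455e-03,
       -2.54795541e-04, -4.93022289e-05]), 'tau': array([-1.17494288e-03, -4.80626822e+01,  2.98532903e+01,  1.93363521e-02,
       -4.68939311e-05,  9.84918728e-06]), 'tcp_pos': array([ 0.15595758, -0.55305729,  0.30303298]), 'orientation': array([-8.86812560e-04,  9.90576748e-01,  1.36955904e-01,  9.33508673e-06]), 'wrist_force': array([-1.09408675,  0.23911311, -0.05503627]), 'ft_torque': array([ 0.07706174, -0.0261336 ,  0.02479296]), 'finger_gap': 0.08510187460569255}
top [ 0.415 -0.051  0.997]
tray 0.87 [220. 176. 355. 278.] [0.538 0.042 0.008] 89 132 87
stick1_mid 0.55 [246. 202. 267. 255.] [0.536 0.113 0.017] 53 4 72
rake_grip 0.62 [416. 218. 440. 268.] [ 0.487 -0.299  0.1  ] 50 20 72
rake_grip 0.59 [480. 237. 517. 284.] [ 0.431 -0.458  0.1  ] 24 48 32
rake_grip 0.46 [304. 192. 316. 246.] [ 0.541 -0.027  0.1  ] 56 4 81
mat 0.89 [396. 209. 448. 28
[... 512 characters left out ...]
6 [292. 189. 403. 243.] [0.538 0.037 0.008] 110 48 6
stick1_mid 0.43 [366. 203. 378. 233.] [0.553 0.117 0.017] 31 3 72
stick1_mid 0.33 [438. 228. 471. 261.] [0.624 0.358 0.017] 28 34 14
rake_grip 0.83 [188. 156. 221. 184.] [ 0.529 -0.446  0.1  ] 24 29 45
rake_grip 0.66 [240. 166. 254. 197.] [ 0.562 -0.281  0.1  ] 33 10 90
mat 0.96 [237. 176. 265. 203.] [ 0.463 -0.31   0.004] 23 29 90
mat 0.19 [440. 225. 471. 261.] [0.605 0.361 0.004] 27 33 9
cup 0.81 [442. 226. 467. 261.] [0.702 0.353 0.075] 33 27 90
creamer 0.86 [433. 196. 472. 230.] [0.575 0.34  0.09 ] 33 36 48
canister 0.92 [227. 201. 264. 249.] [ 0.784 -0.21   0.11 ] 46 35 90
panlid 0.58 [302. 246. 352. 276.] [0.797 0.019 0.03 ] 32 48 90
```

Run:
```python
import cv2
im=cv2.imread('pics/top0.png'); cv2.imwrite('pics/v1.png',cv2.resize(im[110:300,125:535],None,fx=1.95,fy=1.95,interpolation=cv2.INTER_CUBIC))
```

```text
(no output)
```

View pics/v1.png

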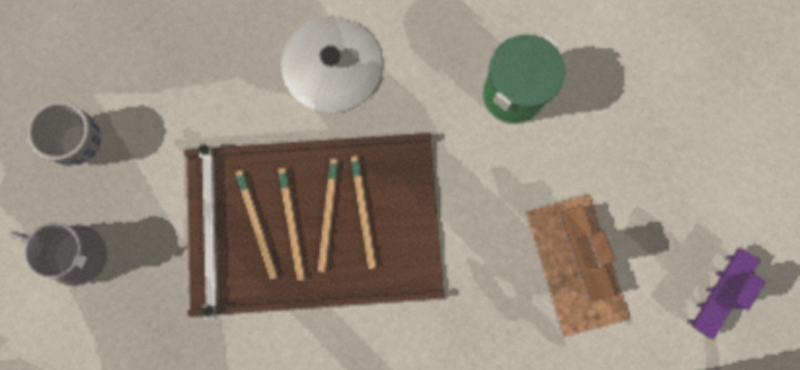

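Rake-like things: the brown wooden rake at full-picture pixel (427,243), standing on the cork mat, and a purple one lying at (498,260). The wooden one on the mat fits the description. The rail is at the tray's left (+y) end, and the open edge is on the right. I'll fly above the mat for a close look.

Call:
servo_tool(
  deltas=[
    {"dx":39,"dy":30,"fingers":-1},
    {"dx":39,"dy":30},
    {"dx":39,"dy":30},
    {"dx":39,"dy":30},
    {"dx":39,"dy":30},
    {"dx":39,"dy":30},
    {"dx":39,"dy":30},
    {"dx":39,"dy":30},
  ],
)

```text
invalid input at $.deltas[0]: expected keys dx, dy, dz, rx, ry, rz, fingers
```

Call:
servo_tool(
  deltas=[
    {"dx":10,"dy":10},
    {},
    {},
  ],
)

```text
invalid input at $.deltas[0]: expected keys dx, dy, dz, rx, ry, rz, fingers
```

Run:
```python
from h import *
print(env.get_state()['tcp_pos'])
im,K,T=cam('wrist'); save('w1.png',im); np.savez('w1',K=K,T=T); print(T.round(3),K[0,0])
for t,z in [('mat',.004),('rake_grip',.044)]:
    for d in cut_out(t,'wrist')[:3]:
        m=np.argwhere(d['region'])
        c,(w,h),a=cv2.minAreaRect(m[:,::-1].astype(np.float32))
        print(t,round(d['confidence'],2),np.array(d['extent']).round(),toz(c,z,K,T)[0].round(3),toz(cv2.boxPoints((c,(w,h),a)),z,K,T)[:,:2].round(3).tolist())
```

```text
[ 0.15600487 -0.55346557  0.30394104]
[[ 0.271 -0.924 -0.269  0.224]
 [-0.962 -0.26  -0.076 -0.535]
 [ 0.001  0.279 -0.96   0.375]
 [ 0.     0.     0.     1.   ]] 295.3934007827583
```

View pics/w1.png

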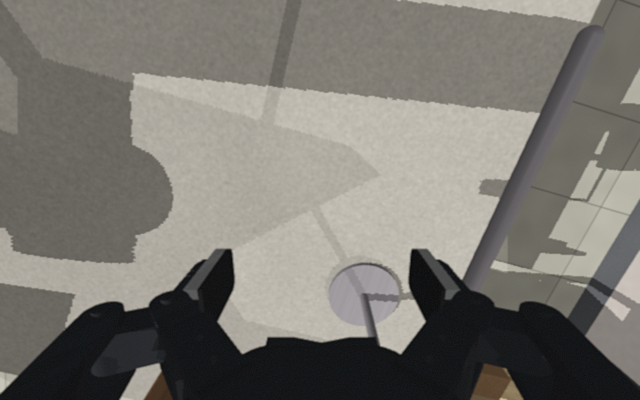

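The moves were refused because every row needs all its keys, so the picture shows only the start pose: bare worktop and the fingers. I'm sending the moves again.

Call:
servo_tool(
  deltas=[
    {"dx":39,"dy":30,"dz":0,"rx":0,"ry":0,"rz":0,"fingers":-1},
    {"dx":39,"dy":30,"dz":0,"rx":0,"ry":0,"rz":0,"fingers":-1},
    {"dx":39,"dy":30,"dz":0,"rx":0,"ry":0,"rz":0,"fingers":-1},
    {"dx":39,"dy":30,"dz":0,"rx":0,"ry":0,"rz":0,"fingers":-1},
    {"dx":39,"dy":30,"dz":0,"rx":0,"ry":0,"rz":0,"fingers":-1},
    {"dx":39,"dy":30,"dz":0,"rx":0,"ry":0,"rz":0,"fingers":-1},
    {"dx":39,"dy":30,"dz":0,"rx":0,"ry":0,"rz":0,"fingers":-1},
    {"dx":39,"dy":30,"dz":0,"rx":0,"ry":0,"rz":0,"fingers":-1},
  ],
)

```text
clock: 1.85
tcp_pos: [0.4694, -0.312, 0.3042]
orientation: [0.0, 0.991, 0.137, 0.0]
wrist_force: [-0.3, -1.1, 0.3]
finger_gap: 0.0854
```

Call:
servo_tool(
  deltas=[
    {"dx":0,"dy":0,"dz":0,"rx":0,"ry":0,"rz":0,"fingers":-1},
    {"dx":0,"dy":0,"dz":0,"rx":0,"ry":0,"rz":0,"fingers":-1},
  ],
)

```text
clock: 2.05
tcp_pos: [0.4688, -0.3125, 0.3038]
orientation: [0.0, 0.99, 0.139, -0.0]
wrist_force: [-0.5, -0.1, 0.6]
finger_gap: 0.0855
```

Run:
```python
from h import *
s=env.get_state();print(s['tcp_pos'],s['orientation'])
im,K,T=cam('wrist'); save('w2.png',im); np.savez('w2',K=K,T=T)
for t,z in [('mat',.004),('rake_grip',.044)]:
    for d in cut_out(t,'wrist')[:3]:
        m=np.argwhere(d['region'])
        c,(w,h),a=cv2.minAreaRect(m[:,::-1].astype(np.float32))
        print(t,round(d['confidence'],2),np.array(d['extent']).round(),toz(c,z,K,T)[0].round(3),toz(cv2.boxPoints((c,(w,h),a)),z,K,T)[:,:2].round(3).tolist())
```

```text
[ 0.46875856 -0.31246106  0.30375094] [ 5.97615171e-05  9.90361112e-01  1.38509175e-01 -2.68682740e-04]
mat 0.72 [284.  88. 361. 227.] [ 0.484 -0.308  0.004] [[0.384, -0.282], [0.551, -0.245], [0.573, -0.331], [0.409, -0.379]]
rake_grip 0.98 [310. 102. 343. 209.] [ 0.494 -0.312  0.044] [[0.43, -0.314], [0.544, -0.282], [0.552, -0.31], [0.439, -0.345]]
rake_grip 0.7 [404. 201. 498. 279.] [ 0.43  -0.494  0.044] [[0.41, -0.423], [0.503, -0.492], [0.451, -0.565], [0.349, -0.496]]
```

View pics/w2.png

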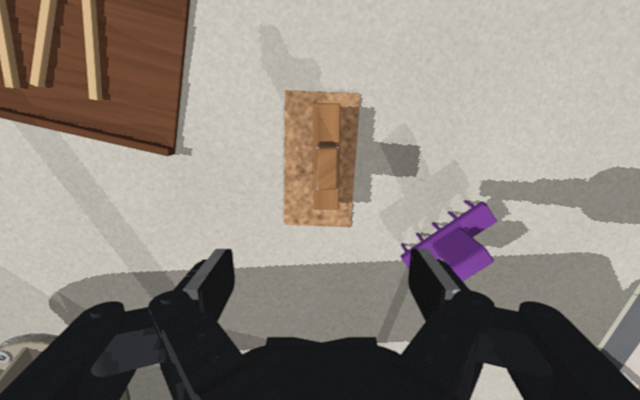

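The wooden rake stands on the mat at about (327,155). The purple look-alike lies at (450,240), so the wooden one is confirmed. Next I compute the bar corners and the handle.

Run:
```python
from h import *
f=np.load('w2.npz');K,T=f['K'],f['T']
im=cv2.imread('pics/w2.png')
cr=im[80:240,270:375]; cv2.imwrite('pics/v3.png',cv2.resize(cr,None,fx=3.7,fy=3.7,interpolation=cv2.INTER_CUBIC))
p=toz([[316,103],[341,103],[337,208],[314,208]],.044,K,T)[:,:2]; print(p.round(3).tolist(),p.mean(0))
d=p[:2].mean(0)-p[2:].mean(0); print('bar ang',np.arctan2(d[1],d[0]),np.hypot(*d))
p=toz([[286,91],[360,94],[352,227],[285,224]],.004,K,T)[:,:2]; print(p.round(3).tolist(),p.mean(0))
d=p[:2].mean(0)-p[2:].mean(0); print('mat ang',np.arctan2(d[1],d[0]),np.hypot(*d))
print(toz([[318,148],[337,148],[337,182],[318,182]],.106,K,T)[:,:2].round(3).tolist())
```

```text
[[0.545, -0.286], [0.552, -0.311], [0.439, -0.341], [0.432, -0.315]] [ 0.49205147 -0.3131041 ]
bar ang 0.2549688087841931 0.11734935400526546
[[0.55, -0.247], [0.57, -0.332], [0.407, -0.374], [0.387, -0.286]] [ 0.47835583 -0.30968157]
mat ang 0.2439549331681819 0.16805242898896902
[[0.507, -0.299], [0.512, -0.316], [0.482, -0.325], [0.477, -0.308]]
```

View pics/v3.png

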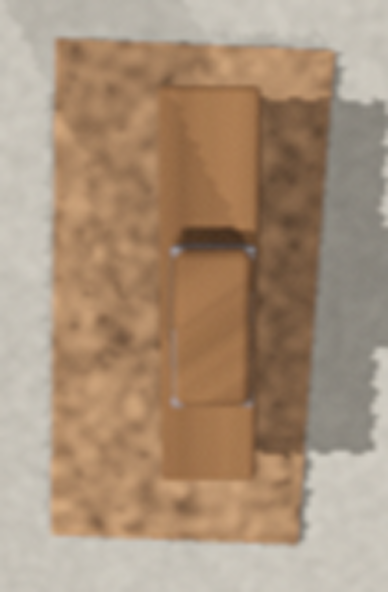

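Call:
servo_tool(
  deltas=[
    {"dx":23,"dy":-1,"dz":-24,"rx":0,"ry":0,"rz":-0.025,"fingers":-1},
    {"dx":0,"dy":0,"dz":-40,"rx":0,"ry":0,"rz":0,"fingers":-1},
    {"dx":0,"dy":0,"dz":-40,"rx":0,"ry":0,"rz":0,"fingers":-1},
    {"dx":0,"dy":0,"dz":-40,"rx":0,"ry":0,"rz":0,"fingers":-1},
    {"dx":0,"dy":0,"dz":-30,"rx":0,"ry":0,"rz":0,"fingers":-1},
    {"dx":0,"dy":0,"dz":0,"rx":0,"ry":0,"rz":0,"fingers":0},
    {"dx":0,"dy":0,"dz":0,"rx":0,"ry":0,"rz":0,"fingers":1},
    {"dx":0,"dy":0,"dz":0,"rx":0,"ry":0,"rz":0,"fingers":1},
  ],
  newtons=60,
)

```text
clock: 3.0
tcp_pos: [0.4916, -0.3161, 0.1322]
orientation: [0.001, 0.992, 0.124, 0.001]
wrist_force: [0.6, -1.2, -0.1]
finger_gap: 0.0439
```

Call:
servo_tool(
  deltas=[
    {"dx":0,"dy":0,"dz":0,"rx":0,"ry":0,"rz":0,"fingers":1},
    {"dx":0,"dy":0,"dz":0,"rx":0,"ry":0,"rz":0,"fingers":1},
    {"dx":0,"dy":0,"dz":0,"rx":0,"ry":0,"rz":0,"fingers":1},
  ],
)

```text
clock: 3.3
tcp_pos: [0.4919, -0.3153, 0.132]
orientation: [0.002, 0.992, 0.125, 0.001]
wrist_force: [-1.6, -0.5, 7.9]
finger_gap: 0.0194
```

Call:
servo_tool(
  deltas=[
    {"dx":0,"dy":0,"dz":20,"rx":0,"ry":0,"rz":0,"fingers":1},
    {"dx":0,"dy":0,"dz":30,"rx":0,"ry":0,"rz":0,"fingers":1},
    {"dx":0,"dy":0,"dz":30,"rx":0,"ry":0,"rz":0,"fingers":1},
    {"dx":0,"dy":0,"dz":10,"rx":0,"ry":0,"rz":0,"fingers":1},
    {"dx":0,"dy":0,"dz":0,"rx":0,"ry":0,"rz":0,"fingers":1},
    {"dx":0,"dy":0,"dz":0,"rx":0,"ry":0,"rz":0,"fingers":1},
    {"dx":0,"dy":0,"dz":0,"rx":0,"ry":0,"rz":0,"fingers":1},
  ],
)

```text
clock: 4.0
tcp_pos: [0.4903, -0.3138, 0.218]
orientation: [-0.001, 0.992, 0.125, -0.001]
wrist_force: [0.1, -0.2, -2.5]
finger_gap: 0.0192
```

Run:
```python
from h import *
im,K,T=cam('top'); save('top1.png',im); np.savez('top1',K=K,T=T)
d=cut_out('tray','top')[0]; r=d['region']
# tray corner refinement: min-area rect of the region's convex hull
m=np.argwhere(r)[:,::-1].astype(np.float32); b=cv2.boxPoints(cv2.minAreaRect(m)); print(b, toz(b,.014,K,T)[:,:2].round(3).tolist())
c=im[160:290,205:365]; save('v4.png',cv2.resize(c,None,fx=4.6,fy=4.6,interpolation=cv2.INTER_CUBIC))
```

```text
[[213.74968 185.20424]
 [344.65988 174.14143]
 [352.1631  262.92987]
 [221.2529  273.99268]] [[0.647, 0.225], [0.669, -0.117], [0.439, -0.128], [0.419, 0.2]]
```

View pics/v4.png

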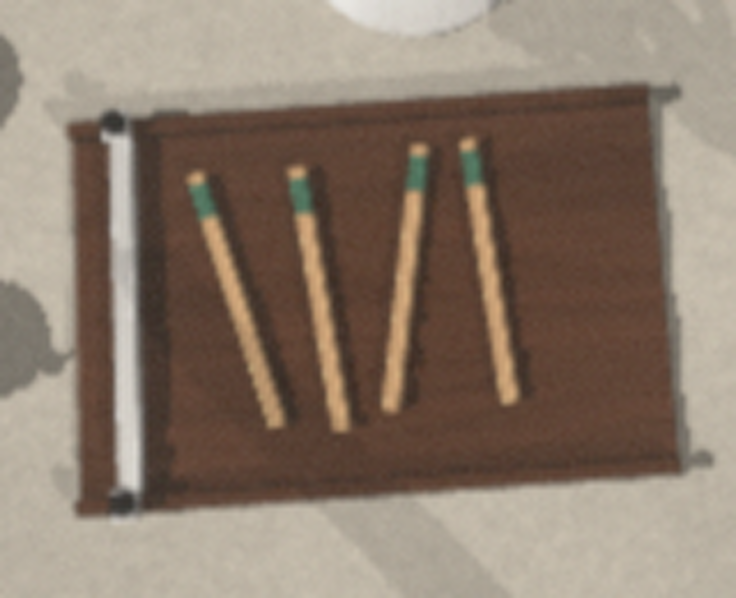

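The tray's corners in the crop are about (68,122), (648,85), (682,470) and (80,515). The rail is silver, its front edge running from (130,135) to (140,508). The four sticks sit between crop columns 195 and 510.

Run:
```python
from h import *
f=np.load('top1.npz');K,T=f['K'],f['T']
w=lambda p,z: toz(np.array(p)/4.6+[205,160],z,K,T)[:,:2]
C=w([[68,122],[648,85],[682,470],[80,515]],.02)
yd=(C[0]+C[3]-C[1]-C[2]); xd=C[0]-C[3]; xd2=C[1]-C[2]
print(C.round(3).tolist()); print('y ang-90',np.degrees(np.arctan2(yd[1],yd[0]))-90,'len',np.hypot(*yd)/2,'x angs',[np.degrees(np.arctan2(v[1],v[0])) for v in (xd,xd2)],[np.hypot(*v) for v in (xd,xd2)])
r=w([[130,135],[140,508]],.0225); v=r[0]-r[1]; print('rail',r.round(3),np.degrees(np.arctan2(v[1],v[0])))
a=np.arctan2(yd[1],yd[0])-np.pi/2; o=C.mean(0); Ri=np.array([[np.cos(a),np.sin(a)],[-np.sin(a),np.cos(a)]])
print('origin',o,'a',a); print('rail in tray',((r-o)@Ri.T).round(4).tolist())
for s in ([195,173],[278,430]),([297,165],[342,432]),([418,145],[390,412]),([468,140],[510,403]): print(((w(s,.017)-o)@Ri.T).round(3).tolist())
for t in [[0,-.147],[0,.133-.036-.0125]]: print(t, o+np.array(t)@Ri)
```

```text
[[0.642, 0.208], [0.656, -0.12], [0.44, -0.13], [0.424, 0.195]]
y ang-90 2.5980960115200844 len 0.3267691946692427 x angs [np.float64(3.210032916949883), np.float64(2.8492875940024263)] [np.float64(0.21796962895033406), np.float64(0.21552707375927965)]
rail [[0.633 0.172]
 [0.427 0.163]] 2.6256786285627176
origin [0.54056737 0.03833969] a 0.0453453296839581
rail in tray [[0.0985, 0.1294], [-0.1076, 0.1293]]
[[0.075, 0.095], [-0.071, 0.054]]
[[0.076, 0.037], [-0.074, 0.019]]
[[0.083, -0.031], [-0.065, -0.007]]
[[0.084, -0.059], [-0.065, -0.073]]
[0, -0.147] [ 0.54723085 -0.10850921]
[0, 0.0845] [0.53673701 0.12275283]
```

Call:
servo_tool(
  deltas=[
    {"dx":10,"dy":38,"dz":0,"rx":0,"ry":0,"rz":-0.034,"fingers":1},
    {"dx":10,"dy":39,"dz":0,"rx":0,"ry":0,"rz":-0.034,"fingers":1},
    {"dx":10,"dy":39,"dz":0,"rx":0,"ry":0,"rz":-0.034,"fingers":1},
    {"dx":10,"dy":39,"dz":0,"rx":0,"ry":0,"rz":-0.034,"fingers":1},
    {"dx":10,"dy":39,"dz":0,"rx":0,"ry":0,"rz":-0.034,"fingers":1},
    {"dx":10,"dy":38,"dz":0,"rx":0,"ry":0,"rz":-0.034,"fingers":1},
    {"dx":0,"dy":0,"dz":-20,"rx":0,"ry":0,"rz":0,"fingers":1},
    {"dx":0,"dy":0,"dz":-20,"rx":0,"ry":0,"rz":0,"fingers":1},
  ],
)

```text
clock: 4.9
tcp_pos: [0.5515, -0.0808, 0.1792]
orientation: [0.0, 1.0, 0.024, 0.0]
wrist_force: [0.6, -0.6, -2.2]
finger_gap: 0.0193
```

Call:
servo_tool(
  deltas=[
    {"dx":0,"dy":0,"dz":-10,"rx":0,"ry":0,"rz":0,"fingers":1},
    {"dx":0,"dy":0,"dz":0,"rx":0,"ry":0,"rz":0,"fingers":1},
    {"dx":0,"dy":0,"dz":0,"rx":0,"ry":0,"rz":0,"fingers":1},
  ],
)

```text
clock: 5.2
tcp_pos: [0.551, -0.0828, 0.1699]
orientation: [-0.0, 1.0, 0.023, -0.0]
wrist_force: [0.3, 0.1, -0.0]
finger_gap: 0.0194
```

Run:
```python
from h import *
im,K,T=cam('wrist'); save('w5.png',im); np.savez('w5',K=K,T=T)
s=env.get_state();print(s['tcp_pos'],s['orientation'],s['wrist_force'])
```

```text
[ 0.5513429  -0.08293579  0.17046589] [1.39385064e-04 9.99745681e-01 2.25489279e-02 3.16716933e-04] [-0.28625828 -0.3897239  -1.27039225]
```

View pics/w5.png

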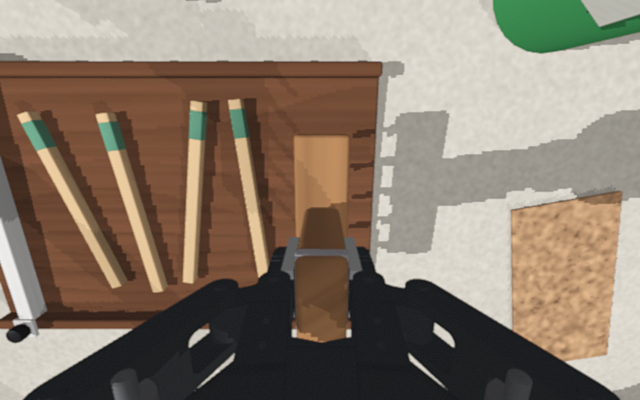

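The rake is held square, its bar at (320,170) parallel to the tray's x axis, and all the sticks lie on its +y side. I'll descend behind them and start combing.

Call:
servo_tool(
  deltas=[
    {"dx":0,"dy":0,"dz":-10,"rx":0,"ry":0,"rz":0,"fingers":1},
    {"dx":0,"dy":0,"dz":-10,"rx":0,"ry":0,"rz":0,"fingers":1},
    {"dx":0,"dy":0,"dz":-7,"rx":0,"ry":0,"rz":0,"fingers":1},
    {"dx":0,"dy":0,"dz":-5,"rx":0,"ry":0,"rz":0,"fingers":1},
    {"dx":0,"dy":0,"dz":0,"rx":0,"ry":0,"rz":0,"fingers":1},
    {"dx":0,"dy":0,"dz":0,"rx":0,"ry":0,"rz":0,"fingers":1},
  ],
)

```text
clock: 5.85
tcp_pos: [0.551, -0.0825, 0.1378]
orientation: [-0.0, 1.0, 0.023, -0.0]
wrist_force: [0.7, 0.0, -0.5]
finger_gap: 0.0192
```

Call:
servo_tool(
  deltas=[
    {"dx":-0.2,"dy":5,"dz":0,"rx":0,"ry":0,"rz":0,"fingers":1},
    {"dx":-0.2,"dy":5,"dz":0,"rx":0,"ry":0,"rz":0,"fingers":1},
    {"dx":-0.2,"dy":5,"dz":0,"rx":0,"ry":0,"rz":0,"fingers":1},
    {"dx":-0.2,"dy":5,"dz":0,"rx":0,"ry":0,"rz":0,"fingers":1},
    {"dx":-0.2,"dy":5,"dz":0,"rx":0,"ry":0,"rz":0,"fingers":1},
    {"dx":-0.2,"dy":5,"dz":0,"rx":0,"ry":0,"rz":0,"fingers":1},
    {"dx":-0.2,"dy":5,"dz":0,"rx":0,"ry":0,"rz":0,"fingers":1},
    {"dx":-0.2,"dy":5,"dz":0,"rx":0,"ry":0,"rz":0,"fingers":1},
  ],
)

```text
clock: 6.65
tcp_pos: [0.5494, -0.042, 0.1379]
orientation: [0.0, 1.0, 0.023, -0.0]
wrist_force: [-0.3, -0.7, -1.3]
finger_gap: 0.0192
```

Call:
servo_tool(
  deltas=[
    {"dx":-0.2,"dy":5,"dz":0,"rx":0,"ry":0,"rz":0,"fingers":1},
    {"dx":-0.2,"dy":5,"dz":0,"rx":0,"ry":0,"rz":0,"fingers":1},
    {"dx":-0.2,"dy":5,"dz":0,"rx":0,"ry":0,"rz":0,"fingers":1},
    {"dx":-0.2,"dy":5,"dz":0,"rx":0,"ry":0,"rz":0,"fingers":1},
    {"dx":-0.2,"dy":5,"dz":0,"rx":0,"ry":0,"rz":0,"fingers":1},
    {"dx":-0.2,"dy":5,"dz":0,"rx":0,"ry":0,"rz":0,"fingers":1},
    {"dx":-0.2,"dy":5,"dz":0,"rx":0,"ry":0,"rz":0,"fingers":1},
    {"dx":-0.2,"dy":5,"dz":0,"rx":0,"ry":0,"rz":0,"fingers":1},
  ],
)

```text
clock: 7.45
tcp_pos: [0.5478, -0.0021, 0.1379]
orientation: [0.0, 1.0, 0.023, -0.0]
wrist_force: [-0.1, -0.3, -1.9]
finger_gap: 0.0194
```

Run:
```python
from h import *
im,K,T=cam('wrist'); save('w6.png',im); np.savez('w6',K=K,T=T)
s=env.get_state();print(s['tcp_pos'],s['orientation'],s['wrist_force'])
```

```text
[ 0.54766991 -0.00140373  0.13789418] [-2.52617590e-04  9.99731265e-01  2.31803054e-02 -8.68400585e-05] [-0.39140426  0.59431053 -1.83080685]
```

View pics/w6.png

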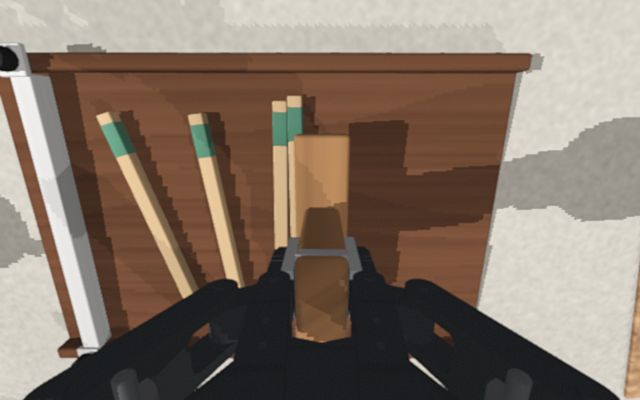

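Sticks 3 and 4 are already paired and parallel in front of the bar at (287,180). Sticks 1 and 2 lie ahead. I'll keep combing for another 80 mm and then slow down.

Call:
servo_tool(
  deltas=[
    {"dx":-0.2,"dy":5,"dz":0,"rx":0,"ry":0,"rz":0,"fingers":1},
    {"dx":-0.2,"dy":5,"dz":0,"rx":0,"ry":0,"rz":0,"fingers":1},
    {"dx":-0.2,"dy":5,"dz":0,"rx":0,"ry":0,"rz":0,"fingers":1},
    {"dx":-0.2,"dy":5,"dz":0,"rx":0,"ry":0,"rz":0,"fingers":1},
    {"dx":-0.2,"dy":5,"dz":0,"rx":0,"ry":0,"rz":0,"fingers":1},
    {"dx":-0.2,"dy":5,"dz":0,"rx":0,"ry":0,"rz":0,"fingers":1},
    {"dx":-0.2,"dy":5,"dz":0,"rx":0,"ry":0,"rz":0,"fingers":1},
    {"dx":-0.2,"dy":5,"dz":0,"rx":0,"ry":0,"rz":0,"fingers":1},
  ],
)

```text
clock: 8.3
tcp_pos: [0.5462, 0.0379, 0.1379]
orientation: [0.0, 1.0, 0.023, -0.0]
wrist_force: [-0.1, -0.2, -1.2]
finger_gap: 0.0191
```

Call:
servo_tool(
  deltas=[
    {"dx":-0.2,"dy":5,"dz":0,"rx":0,"ry":0,"rz":0,"fingers":1},
    {"dx":-0.2,"dy":5,"dz":0,"rx":0,"ry":0,"rz":0,"fingers":1},
    {"dx":-0.2,"dy":5,"dz":0,"rx":0,"ry":0,"rz":0,"fingers":1},
    {"dx":-0.2,"dy":5,"dz":0,"rx":0,"ry":0,"rz":0,"fingers":1},
    {"dx":-0.2,"dy":5,"dz":0,"rx":0,"ry":0,"rz":0,"fingers":1},
    {"dx":-0.2,"dy":5,"dz":0,"rx":0,"ry":0,"rz":0,"fingers":1},
    {"dx":-0.2,"dy":5,"dz":0,"rx":0,"ry":0,"rz":0,"fingers":1},
    {"dx":-0.2,"dy":5,"dz":0,"rx":0,"ry":0,"rz":0,"fingers":1},
  ],
)

```text
clock: 9.1
tcp_pos: [0.5446, 0.0779, 0.1379]
orientation: [0.0, 1.0, 0.023, -0.0]
wrist_force: [0.8, 0.5, -0.7]
finger_gap: 0.0194
```

Run:
```python
from h import *
im,K,T=cam('wrist'); save('w7.png',im); np.savez('w7',K=K,T=T)
s=env.get_state();print(s['tcp_pos'],s['orientation'],s['wrist_force'])
```

```text
[0.54451015 0.07858632 0.13790915] [-2.57663831e-04  9.99730996e-01  2.31920011e-02 -3.18701023e-05] [-0.05082678 -0.16239538 -1.55408296]
```

View pics/w7.png

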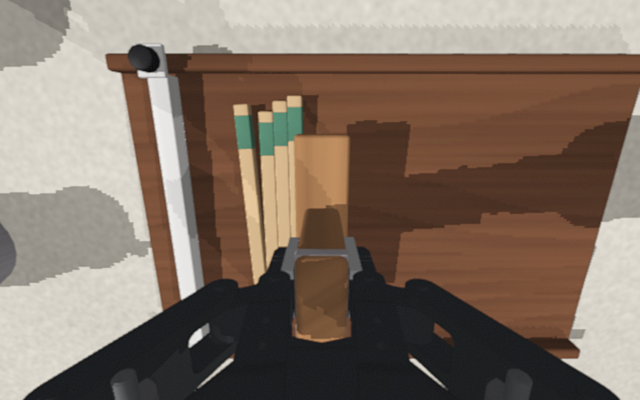

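Three sticks are tight against the rake. Stick 1 is nearly parallel at (247,180), and the rail edge runs from (177,76) to (203,280). I'll estimate the remaining gap.

Run:
```python
from h import *
f=np.load('w7.npz');K,T=f['K'],f['T']
r=toz([[177,76],[203,280]],.0225,K,T)[:,:2];print(r)
y=np.interp(.5445,r[::-1,0],r[::-1,1]);v=r[0]-r[1];print('rail y',y,'ang',np.arctan2(v[1],v[0]),'travel left',y-.0786-.0485)
```

```text
[[0.63204693 0.16573779]
 [0.49726682 0.15941354]]
rail y 0.16162985210587202 ang 0.04688833410072261 travel left 0.03452985210587202
```

Call:
servo_tool(
  deltas=[
    {"dx":-0.2,"dy":4,"dz":0,"rx":0,"ry":0,"rz":0,"fingers":1},
    {"dx":-0.2,"dy":4,"dz":0,"rx":0,"ry":0,"rz":0,"fingers":1},
    {"dx":-0.2,"dy":4,"dz":0,"rx":0,"ry":0,"rz":0,"fingers":1},
    {"dx":-0.2,"dy":4,"dz":0,"rx":0,"ry":0,"rz":0,"fingers":1},
    {"dx":-0.2,"dy":4,"dz":0,"rx":0,"ry":0,"rz":0,"fingers":1},
  ],
)

```text
clock: 9.65
tcp_pos: [0.5436, 0.0978, 0.1379]
orientation: [0.0, 1.0, 0.023, -0.0]
wrist_force: [-0.7, -0.1, -1.7]
finger_gap: 0.0196
```

Call:
servo_tool(
  deltas=[
    {"dx":-0.1,"dy":2,"dz":0,"rx":0,"ry":0,"rz":0,"fingers":1},
    {"dx":-0.1,"dy":2,"dz":0,"rx":0,"ry":0,"rz":0,"fingers":1},
    {"dx":-0.1,"dy":2,"dz":0,"rx":0,"ry":0,"rz":0,"fingers":1},
    {"dx":-0.1,"dy":2,"dz":0,"rx":0,"ry":0,"rz":0,"fingers":1},
    {"dx":0,"dy":1,"dz":0,"rx":0,"ry":0,"rz":0,"fingers":1},
    {"dx":0,"dy":1,"dz":0,"rx":0,"ry":0,"rz":0,"fingers":1},
  ],
)

```text
clock: 10.25
tcp_pos: [0.5433, 0.106, 0.1379]
orientation: [-0.001, 1.0, 0.024, -0.0]
wrist_force: [-0.1, 0.1, -1.5]
finger_gap: 0.0193
```

Call:
servo_tool(
  deltas=[
    {"dx":-0.1,"dy":1,"dz":0,"rx":0,"ry":0,"rz":0,"fingers":1},
    {"dx":0,"dy":1,"dz":0,"rx":0,"ry":0,"rz":0,"fingers":1},
    {"dx":0,"dy":0,"dz":0,"rx":0,"ry":0,"rz":0,"fingers":1},
  ],
)

```text
clock: 10.55
tcp_pos: [0.5432, 0.107, 0.1379]
orientation: [-0.001, 1.0, 0.025, -0.0]
wrist_force: [0.4, 0.5, -0.9]
finger_gap: 0.0198
```

Call:
servo_tool(
  deltas=[
    {"dx":0,"dy":0,"dz":0,"rx":0,"ry":0,"rz":0,"fingers":1},
  ],
)

```text
clock: 10.65
tcp_pos: [0.5432, 0.107, 0.1379]
orientation: [-0.001, 1.0, 0.025, -0.0]
wrist_force: [0.3, -0.2, -0.8]
finger_gap: 0.0194
```

Run:
```python
from h import *
for i in range(4):
    s=env.get_state();print(s['clock'],s['tcp_pos'].round(4),s['wrist_force'].round(2),s['ft_torque'].round(2),s['tau'][:1])
    im,K,T=cam('wrist')
save('w8.png',im); np.savez('w8',K=K,T=T); print(s['orientation'])
```

```text
10.65 [0.5432 0.107  0.1379] [ 0.29 -0.18 -0.77] [-0.04 -0.02  0.03] [0.02128032]
10.7 [0.5432 0.107  0.1379] [ 0.26  0.05 -1.74] [-0.02  0.02  0.01] [0.00909431]
10.75 [0.5432 0.107  0.1379] [-0.22 -0.27 -1.48] [ 0.02  0.   -0.04] [0.00119891]
10.8 [0.5432 0.107  0.1379] [ 0.4   0.07 -1.74] [ 0.04 -0.07  0.02] [0.00014588]
[-9.64000558e-04  9.99691292e-01  2.48272081e-02 -1.64288514e-05]
```

View pics/w8.png

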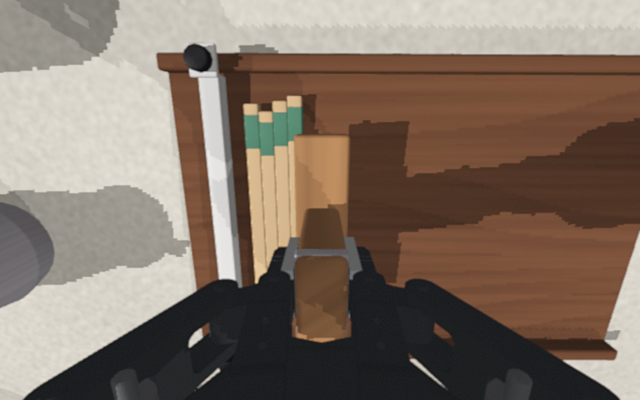

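The row is closed in front of the rake, its left edge running from (243,110) to (257,280). A gap remains to the rail edge, which runs from (225,76) to (240,285). I'll measure it and creep forward.

Run:
```python
from h import *
f=np.load('w8.npz');K,T=f['K'],f['T']
for p,z in (([[225,76],[240,285]],.0225),([[243,110],[256,280]],.017),([[288,100],[288,130]],.017)):
    r=toz(p,z,K,T)[:,:2]; v=r[0]-r[1]; print(r.round(4).tolist(), np.arctan2(v[1],v[0]), 'y at .57', r[0,1]+(0.57-r[0,0])*v[1]/v[0])
```

```text
[[0.6318, 0.1674], [0.4928, 0.1623]] 0.036206268589436055 y at .57 0.16511794037128788
[[0.6132, 0.1587], [0.494, 0.152]] 0.055831826436703424 y at .57 0.1562735176331406
[[0.6205, 0.1309], [0.6025, 0.1305]] 0.018465181974162848 y at .57 0.12994458114486576
```

Call:
servo_tool(
  deltas=[
    {"dx":0,"dy":1,"dz":0,"rx":0,"ry":0,"rz":0,"fingers":1},
    {"dx":-0.1,"dy":1,"dz":0,"rx":0,"ry":0,"rz":0,"fingers":1},
  ],
)

```text
clock: 11.05
tcp_pos: [0.5432, 0.1079, 0.138]
orientation: [-0.001, 1.0, 0.026, 0.0]
wrist_force: [-0.2, -0.0, -0.9]
finger_gap: 0.0196
```

Call:
servo_tool(
  deltas=[
    {"dx":0,"dy":1,"dz":0,"rx":0,"ry":0,"rz":0,"fingers":1},
    {"dx":-0.1,"dy":1,"dz":0,"rx":0,"ry":0,"rz":0,"fingers":1},
  ],
)

```text
clock: 11.25
tcp_pos: [0.5431, 0.109, 0.1379]
orientation: [-0.002, 1.0, 0.026, -0.0]
wrist_force: [0.1, 0.6, -0.9]
finger_gap: 0.0191
```

Call:
servo_tool(
  deltas=[
    {"dx":-0.1,"dy":2,"dz":0,"rx":0,"ry":0,"rz":0,"fingers":1},
    {"dx":-0.1,"dy":2,"dz":0,"rx":0,"ry":0,"rz":0,"fingers":1},
  ],
)

```text
clock: 11.45
tcp_pos: [0.543, 0.111, 0.1379]
orientation: [-0.002, 1.0, 0.028, -0.0]
wrist_force: [0.7, -0.7, -1.3]
finger_gap: 0.0199
```

Call:
servo_tool(
  deltas=[
    {"dx":0,"dy":1,"dz":0,"rx":0,"ry":0,"rz":0,"fingers":1},
    {"dx":0,"dy":1,"dz":0,"rx":0,"ry":0,"rz":0,"fingers":1},
  ],
)

```text
clock: 11.65
tcp_pos: [0.5431, 0.1119, 0.1379]
orientation: [-0.003, 1.0, 0.029, -0.0]
wrist_force: [0.2, 0.4, -0.8]
finger_gap: 0.0196
```

Call:
servo_tool(
  deltas=[
    {"dx":0,"dy":1,"dz":0,"rx":0,"ry":0,"rz":0,"fingers":1},
    {"dx":0,"dy":0,"dz":0,"rx":0,"ry":0,"rz":0,"fingers":1},
  ],
)

```text
clock: 11.85
tcp_pos: [0.5431, 0.1124, 0.1379]
orientation: [-0.003, 1.0, 0.029, -0.0]
wrist_force: [-0.3, -0.0, -1.1]
finger_gap: 0.0196
```

Run:
```python
from h import *
s=env.get_state();print(s['joint_pos'],s['orientation'],s['qvel'],s['tau'])
```

```text
[ 0.05685486  0.37938877 -0.28525686  0.90618396  0.00616886  3.14062838] [-3.08275465e-03  9.99577394e-01  2.89053477e-02 -1.02807768e-04] [ 1.88415148e-05 -3.60234303e-04 -2.06552781e-04 -5.14606235e-04
  9.55681637e-04  1.08696854e-03] [ 2.83937476e-02 -4.85937631e+01  2.65142065e+01 -7.67863443e-03
  3.04531096e-02  4.89644590e-04]
```

Joint 6 is at its range limit of 3.14, which is why the small steps fall short. I'll let the tool turn slightly with the arm: about 0.002 rad per mm keeps joint 6 off the limit, and the misalignment stays well inside tolerance.

Call:
servo_tool(
  deltas=[
    {"dx":0,"dy":0.5,"dz":0,"rx":0,"ry":0,"rz":0.005,"fingers":1},
    {"dx":0,"dy":0.5,"dz":0,"rx":0,"ry":0,"rz":0.002,"fingers":1},
    {"dx":0,"dy":0,"dz":0,"rx":0,"ry":0,"rz":0,"fingers":1},
  ],
)

```text
clock: 12.15
tcp_pos: [0.5432, 0.1134, 0.1379]
orientation: [-0.003, 0.999, 0.032, -0.0]
wrist_force: [-0.3, 0.8, -1.3]
finger_gap: 0.0195
```

Run:
```python
from h import *
s=env.get_state();print(s['joint_pos'],s['tcp_pos'],s['orientation'],s['wrist_force'],s['tau'][0])
```

```text
[ 0.05864676  0.37975448 -0.28466031  0.90638549  0.00609511  3.1353795 ] [0.5431617  0.11341865 0.1379396 ] [-3.04645294e-03  9.99469554e-01  3.24241167e-02 -8.18622468e-05] [-0.29260373  0.77489015 -1.34233746] 0.08055488811805844
```

Call:
servo_tool(
  deltas=[
    {"dx":0,"dy":0.5,"dz":0,"rx":0,"ry":0,"rz":0.001,"fingers":1},
    {"dx":0,"dy":0.5,"dz":0,"rx":0,"ry":0,"rz":0.001,"fingers":1},
  ],
)

```text
clock: 12.35
tcp_pos: [0.5432, 0.1144, 0.138]
orientation: [-0.003, 0.999, 0.033, -0.0]
wrist_force: [0.5, -0.6, -0.9]
finger_gap: 0.0193
```

Call:
servo_tool(
  deltas=[
    {"dx":0,"dy":0.5,"dz":0,"rx":0,"ry":0,"rz":0.001,"fingers":1},
    {"dx":0,"dy":0.5,"dz":0,"rx":0,"ry":0,"rz":0.001,"fingers":1},
  ],
)

```text
clock: 12.55
tcp_pos: [0.5431, 0.1154, 0.1379]
orientation: [-0.003, 0.999, 0.034, -0.0]
wrist_force: [1.3, -1.0, -0.9]
finger_gap: 0.0191
```

Call:
servo_tool(
  deltas=[
    {"dx":0,"dy":0.5,"dz":0,"rx":0,"ry":0,"rz":0.001,"fingers":1},
    {"dx":0,"dy":0,"dz":0,"rx":0,"ry":0,"rz":0,"fingers":1},
  ],
)

```text
clock: 12.75
tcp_pos: [0.5432, 0.116, 0.1379]
orientation: [-0.003, 0.999, 0.035, -0.0]
wrist_force: [-1.2, 0.4, -1.8]
finger_gap: 0.0194
```

Call:
servo_tool(
  deltas=[
    {"dx":0,"dy":0.5,"dz":0,"rx":0,"ry":0,"rz":0.001,"fingers":1},
    {"dx":0,"dy":0,"dz":0,"rx":0,"ry":0,"rz":0,"fingers":1},
  ],
)

```text
clock: 12.95
tcp_pos: [0.5431, 0.1164, 0.1379]
orientation: [-0.003, 0.999, 0.035, -0.0]
wrist_force: [-0.8, -0.3, -1.5]
finger_gap: 0.0196
```

Call:
servo_tool(
  deltas=[
    {"dx":0,"dy":0.5,"dz":0,"rx":0,"ry":0,"rz":0.001,"fingers":1},
    {"dx":0,"dy":0,"dz":0,"rx":0,"ry":0,"rz":0,"fingers":1},
  ],
)

```text
clock: 13.15
tcp_pos: [0.5432, 0.1169, 0.1379]
orientation: [-0.003, 0.999, 0.036, -0.0]
wrist_force: [0.1, -0.0, -1.5]
finger_gap: 0.0194
```

Call:
servo_tool(
  deltas=[
    {"dx":0,"dy":0.5,"dz":0,"rx":0,"ry":0,"rz":0.001,"fingers":1},
    {"dx":0,"dy":0,"dz":0,"rx":0,"ry":0,"rz":0,"fingers":1},
  ],
)

```text
clock: 13.35
tcp_pos: [0.5431, 0.1172, 0.1379]
orientation: [-0.003, 0.999, 0.036, -0.0]
wrist_force: [-0.3, -0.9, -1.3]
finger_gap: 0.0196
```

Call:
servo_tool(
  deltas=[
    {"dx":0,"dy":0.5,"dz":0,"rx":0,"ry":0,"rz":0.001,"fingers":1},
    {"dx":0,"dy":0,"dz":0,"rx":0,"ry":0,"rz":0,"fingers":1},
  ],
)

```text
clock: 13.55
tcp_pos: [0.543, 0.1175, 0.1379]
orientation: [-0.003, 0.999, 0.037, -0.0]
wrist_force: [-1.0, -2.1, -0.2]
finger_gap: 0.0194
```

Run:
```python
from h import *
s=env.get_state();print(s['joint_pos'],s['tcp_pos'],s['orientation'],s['wrist_force'],s['ft_torque'],s['tau'])
im,K,T=cam('wrist');save('w9.png',im); np.savez('w9',K=K,T=T); s=env.get_state();print(s['wrist_force'],s['tau'])
```

```text
[ 0.06648378  0.3812877  -0.2823375   0.90753339  0.00511112  3.1347105 ] [0.54304029 0.11749965 0.1379248 ] [-2.54902321e-03  9.99323993e-01  3.66741531e-02 -2.57194880e-04] [-1.0103331  -2.08910126 -0.15054896] [-0.76183325  0.12310641 -0.14836514] [  1.71573211 -48.20253611  26.6354692   -0.35348925   1.04348402
  -0.12732066]
[-0.82173559 -3.32913602  0.55325044] [  1.81053691 -48.1814611   26.66255772  -0.39004907   1.10608824
  -0.13353509]
```

Contact: about 3 N on both the force sensor and joint 1's torque. I'll lean on it a little more.

Call:
servo_tool(
  deltas=[
    {"dx":0,"dy":0.5,"dz":0,"rx":0,"ry":0,"rz":0.001,"fingers":1},
    {"dx":0,"dy":0,"dz":0,"rx":0,"ry":0,"rz":0,"fingers":1},
    {"dx":0,"dy":0,"dz":0,"rx":0,"ry":0,"rz":0,"fingers":1},
  ],
)

```text
clock: 13.9
tcp_pos: [0.543, 0.1178, 0.1379]
orientation: [-0.002, 0.999, 0.037, -0.0]
wrist_force: [-1.2, -5.0, 1.4]
finger_gap: 0.0196
```

Run:
```python
from h import *
s=env.get_state();print(s['tcp_pos'],s['wrist_force'],s['tau'][0])
im,K,T=cam('wrist');save('w9.png',im); np.savez('w9',K=K,T=T); s=env.get_state();print(s['wrist_force'],s['tau'][0])
save('v9.png',cv2.resize(im[60:300,190:360],None,fx=2.5,fy=2.5,interpolation=cv2.INTER_CUBIC))
```

```text
[0.54295034 0.11783807 0.13793807] [-1.2147379  -5.03107121  1.35698878] 2.810252532362938
[-0.9138561  -5.91918867 -0.17792173] 2.8016580641269684
```

View pics/v9.png

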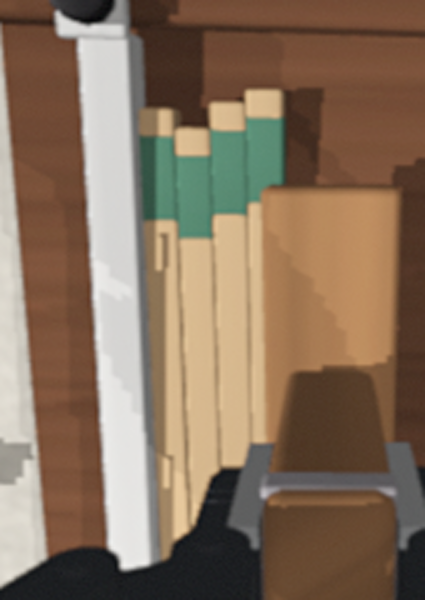

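The row is closed and sits along the rail, with the stick tips in crop columns 140–285 against the rail edge at 139–160. About 5.5 N is steady. I'll hold it for over a second.

Call:
servo_tool(
  deltas=[
    {"dx":0,"dy":0,"dz":0,"rx":0,"ry":0,"rz":0,"fingers":1},
    {"dx":0,"dy":0,"dz":0,"rx":0,"ry":0,"rz":0,"fingers":1},
    {"dx":0,"dy":0,"dz":0,"rx":0,"ry":0,"rz":0,"fingers":1},
    {"dx":0,"dy":0,"dz":0,"rx":0,"ry":0,"rz":0,"fingers":1},
    {"dx":0,"dy":0,"dz":0,"rx":0,"ry":0,"rz":0,"fingers":1},
    {"dx":0,"dy":0,"dz":0,"rx":0,"ry":0,"rz":0,"fingers":1},
    {"dx":0,"dy":0,"dz":0,"rx":0,"ry":0,"rz":0,"fingers":1},
    {"dx":0,"dy":0,"dz":0,"rx":0,"ry":0,"rz":0,"fingers":1},
  ],
)

```text
clock: 14.75
tcp_pos: [0.543, 0.1178, 0.1379]
orientation: [-0.002, 0.999, 0.037, -0.0]
wrist_force: [-0.7, -5.1, 0.5]
finger_gap: 0.0192
```

Call:
servo_tool(
  deltas=[
    {"dx":0,"dy":0.3,"dz":0,"rx":0,"ry":0,"rz":0,"fingers":1},
    {"dx":0,"dy":0,"dz":0,"rx":0,"ry":0,"rz":0,"fingers":1},
    {"dx":0,"dy":0,"dz":0,"rx":0,"ry":0,"rz":0,"fingers":1},
    {"dx":0,"dy":0,"dz":0,"rx":0,"ry":0,"rz":0,"fingers":1},
    {"dx":0,"dy":0,"dz":0,"rx":0,"ry":0,"rz":0,"fingers":1},
    {"dx":0,"dy":0,"dz":0,"rx":0,"ry":0,"rz":0,"fingers":1},
    {"dx":0,"dy":0,"dz":0,"rx":0,"ry":0,"rz":0,"fingers":1},
    {"dx":0,"dy":0,"dz":0,"rx":0,"ry":0,"rz":0,"fingers":1},
  ],
)

```text
clock: 15.55
tcp_pos: [0.5429, 0.118, 0.138]
orientation: [-0.002, 0.999, 0.037, -0.0]
wrist_force: [-2.9, -6.0, 0.9]
finger_gap: 0.0193
```

Run:
```python
from h import *
s=env.get_state();print(s['joint_pos'],s['tcp_pos'],s['wrist_force'],s['tau'][0])
```

```text
[ 0.06762616  0.38143816 -0.28198949  0.90795728  0.00448587  3.13521412] [0.54294554 0.11798    0.13796562] [-2.92060369 -6.04457815  0.92805845] 3.0555548518896103
```

Call:
servo_tool(
  deltas=[
    {"dx":0.1,"dy":-2,"dz":0,"rx":0,"ry":0,"rz":-0.002,"fingers":1},
    {"dx":0.1,"dy":-5,"dz":0,"rx":0,"ry":0,"rz":0,"fingers":1},
    {"dx":0.4,"dy":-10,"dz":0,"rx":0,"ry":0,"rz":0,"fingers":1},
    {"dx":0.5,"dy":-15,"dz":0,"rx":0,"ry":0,"rz":0,"fingers":1},
    {"dx":0.4,"dy":-10,"dz":20,"rx":0,"ry":0,"rz":0,"fingers":1},
    {"dx":0,"dy":-10,"dz":40,"rx":0,"ry":0,"rz":0,"fingers":1},
    {"dx":0,"dy":-20,"dz":30,"rx":0,"ry":0,"rz":0,"fingers":1},
    {"dx":0,"dy":0,"dz":0,"rx":0,"ry":0,"rz":0,"fingers":1},
  ],
)

```text
clock: 16.35
tcp_pos: [0.5473, 0.0439, 0.2326]
orientation: [-0.002, 0.999, 0.035, 0.004]
wrist_force: [1.1, -0.5, -1.4]
finger_gap: 0.0192
```

Run:
```python
from h import *
s=env.get_state();print(s['tcp_pos'],s['orientation'])
im,K,T=cam('wrist');save('w10.png',im); np.savez('w10',K=K,T=T)
```

```text
[0.54734113 0.04393749 0.23263638] [-0.00235071  0.99937589  0.03498826  0.00425821]
```

View pics/w10.png

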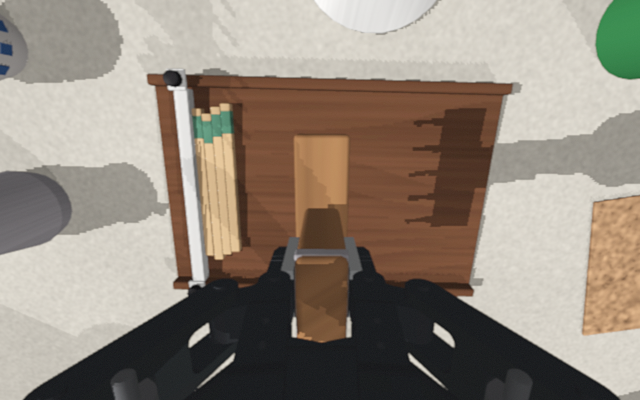

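The four sticks lie in a closed row at about (215,180), next to the rail. I'll check the row's width and angle in numbers.

Run:
```python
from h import *
f=np.load('w10.npz');K,T=f['K'],f['T']
im=cv2.imread('pics/w10.png')
cv2.imwrite('pics/v11.png',cv2.resize(im[80:300,160:260],None,fx=2.7*2,fy=2.7,interpolation=cv2.INTER_CUBIC))
L=[]
for p,z in (([[190,90],[206,282]],.0225),([[233,103],[241.5,253]],.017),([[158,85],[178,280]],.01)):
    r=toz(p,z,K,T)[:,:2]; v=r[0]-r[1]; a=np.arctan2(v[1],v[0]); y=[r[0,1]+(x-r[0,0])*v[1]/v[0] for x in (.47,.54,.61)]; print(round(a,3),np.round(y,4))
```

```text
0.038 [0.1619 0.1646 0.1673]
0.049 [0.1238 0.1272 0.1307]
0.03 [0.1982 0.2003 0.2024]
```

View pics/v11.png

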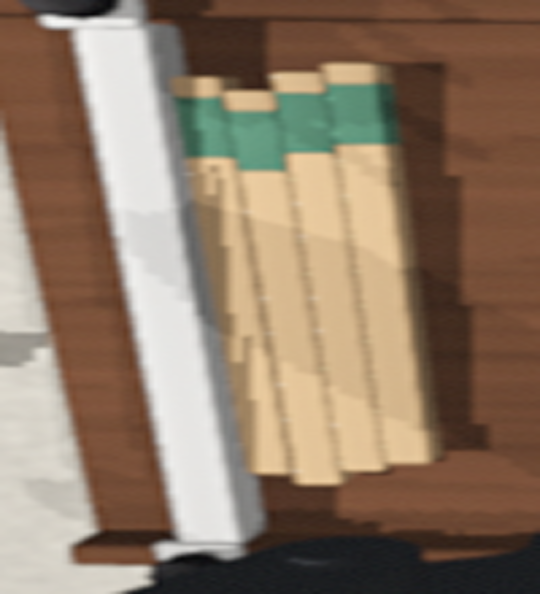

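The outer edge of the row is 36.6–38 mm from the rail face and within 0.011 rad of it, so the row is closed. Next I take the rake back to the mat.

Call:
servo_tool(
  deltas=[
    {"dx":-7,"dy":-39,"dz":0,"rx":0,"ry":0,"rz":0.019,"fingers":1},
    {"dx":-8,"dy":-39,"dz":0,"rx":0,"ry":0,"rz":0.019,"fingers":1},
    {"dx":-8,"dy":-39,"dz":0,"rx":0,"ry":0,"rz":0.019,"fingers":1},
    {"dx":-8,"dy":-39,"dz":0,"rx":0,"ry":0,"rz":0.019,"fingers":1},
    {"dx":-8,"dy":-39,"dz":0,"rx":0,"ry":0,"rz":0.019,"fingers":1},
    {"dx":-8,"dy":-39,"dz":0,"rx":0,"ry":0,"rz":0.019,"fingers":1},
    {"dx":-8,"dy":-39,"dz":0,"rx":0,"ry":0,"rz":0.019,"fingers":1},
    {"dx":-7,"dy":-39,"dz":0,"rx":0,"ry":0,"rz":0.019,"fingers":1},
  ],
)

```text
clock: 17.2
tcp_pos: [0.4813, -0.2663, 0.2261]
orientation: [-0.004, 0.994, 0.113, -0.001]
wrist_force: [0.7, 0.3, -0.9]
finger_gap: 0.0194
```

Call:
servo_tool(
  deltas=[
    {"dx":-7,"dy":-39,"dz":0,"rx":0,"ry":0,"rz":0.019,"fingers":1},
    {"dx":0,"dy":0,"dz":0,"rx":0,"ry":0,"rz":0,"fingers":1},
    {"dx":0,"dy":0,"dz":0,"rx":0,"ry":0,"rz":0,"fingers":1},
  ],
)

```text
clock: 17.5
tcp_pos: [0.4746, -0.3046, 0.2261]
orientation: [-0.004, 0.993, 0.12, -0.001]
wrist_force: [-0.5, 0.7, -1.8]
finger_gap: 0.0193
```

Run:
```python
from h import *
s=env.get_state();print(s['tcp_pos'],s['orientation'])
R_=R.from_quat(np.array(s['orientation'])[[1,2,3,0]]).as_matrix();print('tool z',R_[:,2])
im,K,T=cam('wrist');save('w12.png',im)
for t,z in [('mat',.004),('rake_grip',.14)]:
    for d in cut_out(t,'wrist')[:1]:
        m=np.argwhere(d['region'])
        b=cv2.boxPoints(cv2.minAreaRect(m[:,::-1].astype(np.float32)));w=toz(b,z,K,T)[:,:2]
        print(t,round(d['confidence'],2),np.array(d['extent']).round(),w.mean(0).round(3),w.round(3).tolist())
im,K,T=cam('top')
for d in cut_out('mat','top')[:1]:
    m=np.argwhere(d['region']);b=cv2.boxPoints(cv2.minAreaRect(m[:,::-1].astype(np.float32)));w=toz(b,.004,K,T)[:,:2];print('top',w.mean(0).round(3),w.round(3).tolist())
```

```text
[ 0.4746281  -0.30459198  0.22608249] [-0.00443166  0.99270713  0.1204635  -0.00121034]
tool z [-0.00347074  0.00850708 -0.99995779]
mat 0.89 [282.  92. 378. 247.] [ 0.486 -0.308] [[0.55, -0.246], [0.571, -0.332], [0.423, -0.377], [0.398, -0.277]]
rake_grip 0.96 [429. 220. 566. 336.] [ 0.471 -0.421] [[0.467, -0.371], [0.522, -0.411], [0.478, -0.47], [0.415, -0.432]]
top [0.67  0.379] [[0.676, 0.44], [0.733, 0.387], [0.663, 0.317], [0.607, 0.37]]
```

Call:
servo_tool(
  deltas=[
    {"dx":3,"dy":-5,"dz":-10,"rx":-0.0085,"ry":-0.0035,"rz":0,"fingers":1},
    {"dx":0,"dy":0,"dz":-25,"rx":0,"ry":0,"rz":0,"fingers":1},
    {"dx":0,"dy":0,"dz":-25,"rx":0,"ry":0,"rz":0,"fingers":1},
    {"dx":0,"dy":0,"dz":-20,"rx":0,"ry":0,"rz":0,"fingers":1},
    {"dx":0,"dy":0,"dz":-8,"rx":0,"ry":0,"rz":0,"fingers":1},
    {"dx":0,"dy":0,"dz":-3,"rx":0,"ry":0,"rz":0,"fingers":1},
    {"dx":0,"dy":0,"dz":0,"rx":0,"ry":0,"rz":0,"fingers":1},
    {"dx":0,"dy":0,"dz":0,"rx":0,"ry":0,"rz":0,"fingers":1},
  ],
)

```text
clock: 18.55
tcp_pos: [0.4793, -0.3098, 0.1379]
orientation: [0.002, 0.993, 0.122, 0.001]
wrist_force: [-0.4, -1.4, -0.5]
finger_gap: 0.0196
```

Call:
servo_tool(
  deltas=[
    {"dx":0,"dy":0,"dz":-1,"rx":0,"ry":0,"rz":0,"fingers":1},
    {"dx":0,"dy":0,"dz":0,"rx":0,"ry":0,"rz":0,"fingers":1},
  ],
)

```text
clock: 18.75
tcp_pos: [0.479, -0.3096, 0.1366]
orientation: [0.002, 0.993, 0.122, 0.001]
wrist_force: [0.0, -0.0, -1.2]
finger_gap: 0.0193
```

Call:
servo_tool(
  deltas=[
    {"dx":0,"dy":0,"dz":-1.5,"rx":0,"ry":0,"rz":0,"fingers":1},
    {"dx":0,"dy":0,"dz":-1.5,"rx":0,"ry":0,"rz":0,"fingers":1},
    {"dx":0,"dy":0,"dz":0,"rx":0,"ry":0,"rz":0,"fingers":1},
  ],
)

```text
clock: 19.05
tcp_pos: [0.4785, -0.3092, 0.1327]
orientation: [0.001, 0.993, 0.122, 0.001]
wrist_force: [-0.9, 0.3, -2.0]
finger_gap: 0.0197
```

Call:
servo_tool(
  deltas=[
    {"dx":0,"dy":0,"dz":-1,"rx":0,"ry":0,"rz":0,"fingers":1},
    {"dx":0,"dy":0,"dz":0,"rx":0,"ry":0,"rz":0,"fingers":1},
  ],
)

```text
clock: 19.25
tcp_pos: [0.4787, -0.3094, 0.1321]
orientation: [0.001, 0.993, 0.122, 0.001]
wrist_force: [0.2, -0.2, 0.5]
finger_gap: 0.0194
```

Call:
servo_tool(
  deltas=[
    {"dx":0,"dy":0,"dz":-0.5,"rx":0,"ry":0,"rz":0,"fingers":1},
    {"dx":0,"dy":0,"dz":0,"rx":0,"ry":0,"rz":0,"fingers":1},
  ],
)

```text
clock: 19.45
tcp_pos: [0.4786, -0.3094, 0.132]
orientation: [0.002, 0.993, 0.122, 0.001]
wrist_force: [-2.1, 0.5, 3.8]
finger_gap: 0.0196
```

The rake is seated on the mat. I'll release it, rise, and move clear.

Call:
servo_tool(
  deltas=[
    {"dx":0,"dy":0,"dz":0,"rx":0,"ry":0,"rz":0,"fingers":0.3},
    {"dx":0,"dy":0,"dz":0,"rx":0,"ry":0,"rz":0,"fingers":0},
    {"dx":0,"dy":0,"dz":0,"rx":0,"ry":0,"rz":0,"fingers":-0.5},
    {"dx":0,"dy":0,"dz":0,"rx":0,"ry":0,"rz":0,"fingers":-0.5},
    {"dx":0,"dy":0,"dz":0,"rx":0,"ry":0,"rz":0,"fingers":-0.5},
    {"dx":0,"dy":0,"dz":0,"rx":0,"ry":0,"rz":0,"fingers":-0.5},
  ],
)

```text
clock: 20.05
tcp_pos: [0.4787, -0.3093, 0.1314]
orientation: [0.001, 0.993, 0.122, 0.001]
wrist_force: [-0.5, -0.3, -0.4]
finger_gap: 0.064
```

Call:
servo_tool(
  deltas=[
    {"dx":0,"dy":0,"dz":10,"rx":0,"ry":0,"rz":0,"fingers":-0.5},
    {"dx":0,"dy":0,"dz":20,"rx":0,"ry":0,"rz":0,"fingers":-0.5},
    {"dx":0,"dy":0,"dz":30,"rx":0,"ry":0,"rz":0,"fingers":-0.5},
    {"dx":0,"dy":0,"dz":40,"rx":0,"ry":0,"rz":0,"fingers":-0.5},
    {"dx":0,"dy":0,"dz":40,"rx":0,"ry":0,"rz":0,"fingers":-0.5},
    {"dx":-10,"dy":0,"dz":30,"rx":0,"ry":0,"rz":0,"fingers":-0.5},
    {"dx":0,"dy":0,"dz":0,"rx":0,"ry":0,"rz":0,"fingers":-0.5},
    {"dx":0,"dy":0,"dz":0,"rx":0,"ry":0,"rz":0,"fingers":-0.5},
  ],
)

```text
clock: 20.85
tcp_pos: [0.4688, -0.3096, 0.3028]
orientation: [0.002, 0.993, 0.121, 0.002]
wrist_force: [0.5, 0.7, -0.7]
finger_gap: 0.0641
```

Run:
```python
from h import *
s=env.get_state();print(s['clock'],s['tcp_pos'],s['finger_gap'])
im,K,T=cam('wrist');save('w13.png',im)
def rep(t,z,n,K,T,k=1):
    for d in cut_out(t,n)[:k]:
        m=np.argwhere(d['region']); b=cv2.boxPoints(cv2.minAreaRect(m[:,::-1].astype(np.float32)));w=toz(b,z,K,T)[:,:2]
        print(n,t,round(d['confidence'],2),np.array(d['extent']).round(),w.mean(0).round(3),w.round(3).tolist())
rep('mat',.004,'wrist',K,T);rep('rake_grip',.044,'wrist',K,T,2)
im,K,T=cam('top');save('top2.png',im)
rep('rake_grip',.044,'top',K,T,2);rep('stick1_mid',.017,'top',K,T,5)
# row from tan colours in the tray area
hsv=cv2.cvtColor(im,cv2.COLOR_RGB2HSV)
m=((hsv[...,2]>140)&(hsv[...,1]>60)).astype(np.uint8); m[:170]=0;m[285:]=0;m[:,:205]=0;m[:,365:]=0
p=np.argwhere(m)[:,::-1].astype(np.float32); r=cv2.minAreaRect(p); w=toz(cv2.boxPoints(r),.017,K,T)[:,:2]; print(len(p),r,w.round(3).tolist())
```

```text
20.85 [ 0.4688439  -0.30960611  0.30282441] 0.06413110353675802
wrist mat 0.78 [285.  90. 361. 230.] [ 0.478 -0.309] [[0.55, -0.244], [0.572, -0.332], [0.408, -0.379], [0.383, -0.279]]
wrist rake_grip 0.89 [405. 196. 504. 276.] [ 0.431 -0.496] [[0.415, -0.427], [0.504, -0.491], [0.452, -0.565], [0.355, -0.502]]
wrist rake_grip 0.77 [306. 112. 342. 221.] [ 0.48  -0.311] [[0.534, -0.282], [0.541, -0.311], [0.426, -0.341], [0.418, -0.309]]
top rake_grip 0.75 [475. 256. 505. 283.] [ 0.421 -0.461] [[0.407, -0.425], [0.454, -0.48], [0.435, -0.497], [0.387, -0.442]]
top rake_grip 0.6 [412. 220. 438. 271.] [ 0.48  -0.312] [[0.532, -0.277], [0.544, -0.322], [0.428, -0.347], [0.416, -0.303]]
top stick1_mid 0.69 [413. 224. 439. 270.] [ 0.481 -0.32 ] [[0.533, -0.284], [0.545, -0.329], [0.429, -0.355], [0.417, -0.311]]
top stick1_mid 0.65 [234. 196. 241. 258.] [0.541 0.164] [[0.614, 0.173], [0.614, 0.163], [0.468, 0.155], [0.468, 0.164]]
top stick1_mid 0.58 [236. 197. 241. 258.] [0.537 0.155] [[0.608, 0.162], [0.608, 0.154], [0.465, 0.147], [0.465, 0.156]]
644 ((242.21495056152344, 225.01358032226562), (61.787132263183594, 13.460938453674316), 87.27368927001953) [[0.621, 0.171], [0.622, 0.136], [0.463, 0.127], [0.462, 0.161]]
```

The rake stands at (0.480, -0.311) m, about 3 mm from the mat centre at (0.478, -0.309). The row is about 35 mm wide and parallel to the tray. I'm handing in.

```bash
python3 -c "
from workcell import job
print(job.hand_in())"
```

```text
the job is handed in; nothing more can be done
None
```

I combed the four sticks into one closed row against the rail with the wooden rake and leaned on the row at about 5–6 N for about 1.6 s. I then stood the rake back on its mat and handed in at about 21 s. `job.hand_in()` reported no verdict.

- **Row:** after the rake left, the wrist view put the outer edge 36.6–38 mm from the rail face and within about 0.011 rad of it. The top view gave a width of about 35 mm. The two differ by 2–3 mm, but both mean a closed row with centre lines inside 36.5 mm.
- **Rake:** it stands about 3 mm from the mat centre by both cameras, released, with the gripper raised clear. I judged it upright from the level set-down and the bar position; its tilt was not measured.
- **Joint 6 limit:** joint 6 reached its 3.14 rad limit just before contact, so the rake leaned about 0.03 rad off square. The row still ended parallel.
- **Not measured:** I did not measure rail displacement. The highest push I read was about 6 N, against the 12 N at which the rail slips.
- **Look-alikes:** the network also reported the purple rake, and once labelled the wooden rake as a stick. I ignored both.

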